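# Close off the bench gas outlet

## Task

Close off the larger of the two gas outlets on the glass bench. With the fingers, run its loose hexagonal cap down clockwise until you feel it seat, without forcing it further by hand; then with the open-ended wrench that fits, tighten it about an eighth of a turn more (45 degrees). Finally lay the wrench back flat on the black mat, set down and not dropped, and leave the smaller outlet and everything else on the bench as it is.

Things in the scene. Friction and masses are not known exactly. Their poses are not given: they have to be found in the camera images.
- turret: Larger gas outlet, fixed: dark foot 90 mm across, upright brass post 36 mm thick; from (0,0,90 mm) an outlet tube leans 25 deg from vertical to the body's own -x (roughly to the robot). Origin under the foot's centre, z up. Along the leaning axis from that point: fixed flange 64 mm across at 42-50 mm, copper seal ring 46 mm across at 50-55 mm, hex cap at 54-86 mm.
- cap_top (a point): Centre of the top face of the larger hex cap, on its axis; turns with the cap. z points out along the leaning axis, x is square to one pair of flats (a thin dark line on the top lies along x). Brass hexagon 50 mm across flats, 57.7 mm across corners, 32 mm high from here down to 4 mm above the flange.
- cap (a joint): How far (rad) the larger cap has been run down; grows clockwise seen from above the cap. Starts 0.2 to 1.25, seats at a firm stop at 2.95. Turns lightly (about 0.15 N m), stays where left, does not move along its axis.
- seal (a joint): How far (rad) the seated cap has been tightened beyond the seat, clockwise, against the seal's friction of about 0.6 N m; the cap and its flats turn with it. 0 until the cap is forced past its seat, stays where left. Wanted: about 0.79 (0.55 to 1.05).
- mat: Black rubber mat fixed to the bench, 270 (x) by 260 (y) mm, 4 mm thick; origin at the centre of its underside. Both wrenches start lying on it.
- wrench: Larger open-ended wrench, 196 mm long, about 0.3 kg. Grey grip 20 wide, 18 high, from x = -70 to +30 mm; origin on the grip's underside (lies on the mat), z up, x points to the jaws. Steel head 12 thick (z = 3 to 15), 76.5 wide, x = 43 to 126 mm, open at +x: jaw gap 52.5 mm along y, throat wall at x = 68.5 mm, rounded prong tips. About 7 deg of play each way on the 50 mm cap.
- wrench_jaw (a point): Centre of the larger wrench's jaw gap, at (100, 0, 9) mm in its frame: it should lie on the cap's axis, with two flats between the jaws.
- small_wrench: The smaller open-ended wrench (jaw gap 34 mm, about 150 mm long, head 54 mm wide), same build, also grey-gripped; too small for the job. Leave it alone.
- small_turret: The smaller gas outlet, same build and same lean, with a 32 mm hex cap and a 41 mm flange. Origin: centre of the foot's underside. Leave it alone.
- small_cap (a joint): Turn (rad) of the smaller outlet's cap, 0 at the start. Leave it alone.
- frit_jar: Small glass jar, 52 mm across, 55 mm tall. Origin at its underside. Bystander.
- tall_jar: Amber glass jar, 60 mm across, 85 mm tall. Origin at its underside. Bystander.
- paddle: Graphite paddle with a wooden handle, 215 mm long, lying flat along its x. Origin at its middle, on the bench. Bystander.
- pliers: Pliers with orange handles, 140 mm long, lying flat. Bystander.
- rod_mug: White mug, 76 mm across, 90 mm tall, with glass rods up to about 215 mm height. Origin at its underside. Bystander.
Things that resemble listed ones, but are neither listed nor needed, are in the scene too. What is shaped like the wrench but purple or yellow is not meant. Leave any turquoise look-alike of the turret alone.

How it is judged:
On the way, in this order (a step that is already met when the one before it is completed fails the run):
1. the larger cap has been run down by the fingers to its seat, not forced past it (value of joint cap above 2.85 rad and value of joint seal below 0.3 rad), for 0.1 s.
2. the larger wrench has tightened the seated cap about an eighth of a turn (value of joint cap above 2.75 rad and value of joint seal between 0.55 and 1.05 rad and contact force between wrench and turret above 1 N), for 0.05 s.
At the end, for the whole second after the job is handed in: The larger cap is seated (cap joint above 2.75 rad) and tightened by 0.55 to 1.05 rad beyond its seat; the larger wrench lies flat (within 0.15 rad) and at rest on the mat, its origin (on the grip) over the mat and less than 30 mm above the mat's underside (value of joint cap above 2.75 rad and value of joint seal between 0.55 and 1.05 rad and x of wrench in the frame of mat between -0.135 and 0.135 m and y of wrench in the frame of mat between -0.13 and 0.13 m and z of wrench in the frame of mat below 0.03 m and angle between wrench's own z axis and vertical below 0.15 rad and linear speed of wrench below 0.02 m/s); the robot touches nothing.
It fails at once if the cap was tightened past its seat (by more than 0.3 rad) with the fingers on the outlet (contact force between the fingers and turret above 0.5 N and value of joint seal above 0.3 rad).
It fails at once if the wrench was put to the outlet before the cap was run down by hand (contact force between wrench and turret above 1 N and value of joint cap below 2.6 rad).
It fails at once if the wrench was dropped or thrown (faster than 0.8 m/s out of the fingers) (linear speed of wrench above 0.8 m/s and contact force between the fingers and wrench below 0.1 N).
It fails at once if the smaller outlet's cap was turned (value of joint small_cap above 0.2 rad or value of joint small_cap below -0.2 rad).
It fails at once if the smaller wrench or another bystander was shifted by more than 40 mm (distance of any of small_wrench, frit_jar, tall_jar, paddle, pliers, rod_mug from where it was at the start of the episode above 0.04 m).
It also fails if it takes over 72 s, if anything falls off the work surface, if the arm or the gripper's body presses on something with over 40 N, if the wrist force passes 120 N, or if a joint passes its speed limit or range.

## Robot

A 6-joint arm with a two-finger parallel gripper is mounted at the origin on the work surface. World frame = base frame: x ahead of the robot, y to its left, z up, the work surface at z = 0. Lengths are in m, angles in rad, forces in N, time in s.
With the tool pointing down it reaches from about 0.375 to 0.975 m from the base axis. Payload 3.8 kg.
Tool frame: the origin (TCP) lies midway between the tips of the shut fingers; the grasp point (between the pads) lies 19 mm behind it; z points along the fingers, y is the line along which they close (so a half turn about z gives the same grasp; the last joint's range is limited). The gripper opens to 85 mm and grips with 20 to 120 N. Pads are 22 mm wide; open, the fingers measure 114 mm over their backs; the gripper's body (76 mm by 85 mm) begins 54 mm behind the grasp point. The pads swing forward as they close: fully open they stand 13 mm farther back than shut.
Start: joints at [-1.342, 0.264, 1.604, -0, 1.274, -0.037], TCP at [0.177, -0.651, 0.231] pointing down, gripper open.
Joint ranges: [-2.63, 2.63], [-0.94, 2.18], [0.31, 2.57], [-1.31, 4.45], [0, 2.66], [-2.55, 2.55]. Speed limits (rad/s): [2.57, 2.57, 3.14, 3.14, 3.14, 3.14].

## Interface

Orientations are given as a rotation vector (axis times angle).
In Python, from workcell import bot gives the robot as it stands.
- The arm moves only by the tool step_arm, never from a script. Its argument "motion" is a list of rows, each a list of 5 numbers: the finger opening in cm, from 0 to 8.54, then the shift along the tool's x, y, z in cm, then the turn about the tool's z in degrees. In form: [[claw, dx, dy, dz, twist], ...]. A call has 1 to 20 rows; each row is the pose to reach, as a shift and turn from the pose commanded when the call began, along the tool's axes at that moment; what a row does not reach only later rows make up. A row lasts 1/10 s, in which the tool goes at most 50 mm and 8.59 degrees, less where a joint would pass 70% of its speed; a pose out of reach is approached as far as the arm can. A call with a gripper value outside its range is refused whole. The fingers move at their own pace and stop on an object; "force" is the grip in N (left out, the last holds). Time passes only in rows, so rows that repeat a pose let the fingers close. It gives the time, the measured TCP pose, the force, the opening and the grip force at its end, in the units of the state.
- bot.read_state(): the state, without advancing time (a new reading comes with each control period).
- bot.read_camera(name): name is "scene" or "top" or "wrist"; returns (picture, depth): 480x640x3 uint8, red, green, blue; 480x640 float32, m along the optical axis (not along the pixel's ray), 0 where there is no reading.
- bot.calibration(name): a dict with "mtx" (3x3 intrinsics, pixels), "k1" (the pictures are not rectified: a ray, as slopes to the right and down, at radius r is drawn at 1 + k1 r^2 times it, then the intrinsics apply), "origin" and "orientation" of the camera in the world; the wrist camera has in their place "T_tool_cam" (4x4, takes a point from camera to tool coordinates, whose origin is the TCP and whose axes are the flange's). Camera axes: x right, y up, looking along -z (the intrinsics and any distortion apply to the point x, -y, -z); pixel columns grow to the right and rows downward; lengths in m; the calibration is good to about 2 mm. A picture is of the moment at which its call begins: read the wrist's pose just before it. calibration takes no time and is no camera call.
- bot.finish_job(): hands the job in; it is judged then, once.
The state is a dict: "time": time; "q": joint angles; "joint_vel": joint speeds; "joint_torque": joint torques, N m; "tool_pos": TCP position; "tcp_rot": TCP orientation; "wrist_force": force on the tool from outside, world axes, zero at the start; "torque": the same for the moment, N m; "width": opening from 0.0 (shut) to 1.0 (fully open); "grip_force": force on a finger pad.
Only numpy, scipy, OpenCV 4.12 (cv2) and the standard library are available. Lean on these libraries where they do the work, as an engineer would, in place of code of your own. Each camera call takes 0.05 s, during which the arm holds its last target. There are 200 camera calls.

## Working session

There is one attempt and no reset: what is moved stays moved. The work goes in short steps, Python scripts to look and compute and a tool call to move; the robot and the scene stay as the last step left them, time stands still between calls to the robot, and variables do not carry over. Pictures are saved under pics/ and viewed, at most 10 in all, crops included, and the job is handed in when it is done.

Besides the shell and the picture viewer there is one more tool, called in YAML: its name, and indented under it one key for each argument. step_arm: Moves the arm, as the interface text tells. Its arguments: {"type":"object","properties":{"motion":{"type":"array","items":{"type":"array","items":{"type":"number"}}},"force":{"type":"number"}},"required":["motion"]}

```bash
mkdir -p pics; ls
cat > h.py <<'E'
import numpy as np, cv2
from scipy.spatial.transform import Rotation as R
from workcell import bot
def snap(n,f):
    s=bot.read_state(); p,d=bot.read_camera(n); cv2.imwrite(f'pics/{f}.png',p[:,:,::-1]); np.savez(f'pics/{f}.npz',p=p,d=d,pos=s['tool_pos'],rot=s['tcp_rot']); return p,d
def cam(n,s=None):
    c=bot.calibration(n)
    if 'T_tool_cam' in c:
        T=np.eye(4);T[:3,:3]=R.from_rotvec(s['rot']).as_matrix();T[:3,3]=s['pos'];T=T@np.array(c['T_tool_cam'])
    else:
        T=np.eye(4);o=np.array(c['orientation'],float)
        T[:3,:3]=o if o.shape==(3,3) else R.from_rotvec(o).as_matrix();T[:3,3]=c['origin']
    return np.array(c['mtx']),c['k1'],T
def rays(n,uv,s=None):
    K,k,T=cam(n,s); uv=np.atleast_2d(uv).astype(float)
    a=cv2.undistortPoints(uv.reshape(-1,1,2),K,np.array([k,0,0,0.]))[:,0]
    return np.c_[a[:,0],-a[:,1],-np.ones(len(a))]@T[:3,:3].T, T[:3,3]
def pts(n,uv,s,z=None):
    r,o=rays(n,uv,s); uv=np.atleast_2d(uv).astype(int)
    if z is not None: t=(z-o[2])/r[:,2]
    else: t=s['d'][uv[:,1],uv[:,0]]
    return o+r*t[:,None]
def proj(n,P,s=None):
    K,k,T=cam(n,s); q=(np.atleast_2d(P)-T[:3,3])@T[:3,:3]
    a=q[:,:2]*[1,-1]/-q[:,2:]; a=a*(1+k*(a**2).sum(1,keepdims=True)); return a*[K[0,0],K[1,1]]+K[:2,2]
def load(f): return dict(np.load(f'pics/{f}.npz'))
E
python3 - <<'E'
from h import *
p,_=snap('top','top');q,_=snap('scene','scene')
print(bot.calibration('top'),bot.calibration('scene'),bot.calibration('wrist'));print(bot.read_state())
E
```

```text
pics
{'mtx': array([[570.01541196,   0.        , 327.3904594 ],
       [  0.        , 570.01541196, 236.82622625],
       [  0.        ,   0.        ,   1.        ]]), 'k1': -0.16908413883031614, 'origin': array([ 0.37923658, -0.07079432,  1.63289467]), 'orientation': array([ 0.09039059, -0.07732092, -1.54846383])} {'mtx': array([[472.97046364,   0.        , 323.28650633],
       [  0.        , 472.97046364, 235.40162787],
       [  0.        ,   0.        ,   1.        ]]), 'k1': -0.0238120552835654, 'origin': array([ 1.2526275 , -0.33729162,  0.90081614]), 'orientation': array([0.68429322, 0.48374634, 1.12004781])} {'mtx': array([[401.78958116,   0.        , 325.45616207],
       [  0.        , 401.78958116, 242.50244674],
       [  0.        ,   0.        ,   1.        ]]), 'k1': -0.036397662587785276, 'T_tool_cam': array([[ 5.00592932e-04,  9.53821787e-01,  3.00372681e-01,
         7.72582164e-02],
       [ 9.99998667e-01, -1.06402695e-05, -1.63278279e-03,
        -6.94093036e-05],
       [-1.55418775e-03,  3.00373098e-01, -9.53820521e-01,
        -1.42470124e-01],
       [ 0.00000000e+00,  0.00000000e+00,  0.00000000e+00,
         1.00000000e+00]])}
{'time': 0.1, 'q': array([-1.34190520e+00,  2.64719519e-01,  1.60525448e+00, -1.19954362e-05,
        1.27368994e+00, -3.69025367e-02]), 'joint_vel': array([ 0.00211869, -0.00312144, -0.00388022,  0.00105337,  0.00185862,
        0.00099134]), 'joint_torque': array([ 1.41072407e-03, -5.16706002e+01, -3.68590629e+01, -2.10631094e-05,
        6.27318703e-03, -2.95318739e-05]), 'tool_pos': array([ 0.1771474 , -0.65065061,  0.23004921]), 'tcp_rot': array([-3.11184751e+00, -4.16012246e-01,  3.29556520e-04]), 'wrist_force': array([ 0.22854077, -0.05088481, -0.0444156 ]), 'torque': array([-0.0116555 ,  0.00822583,  0.00247192]), 'grip_force': 0.0, 'width': 1.004435911686591}
```

View pics/top.png

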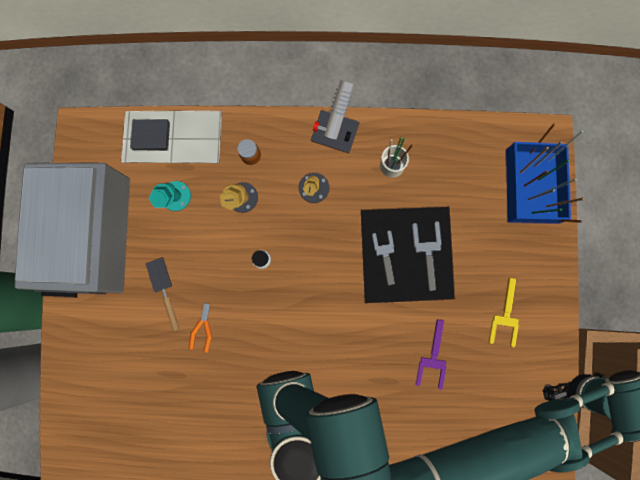

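View pics/scene.png

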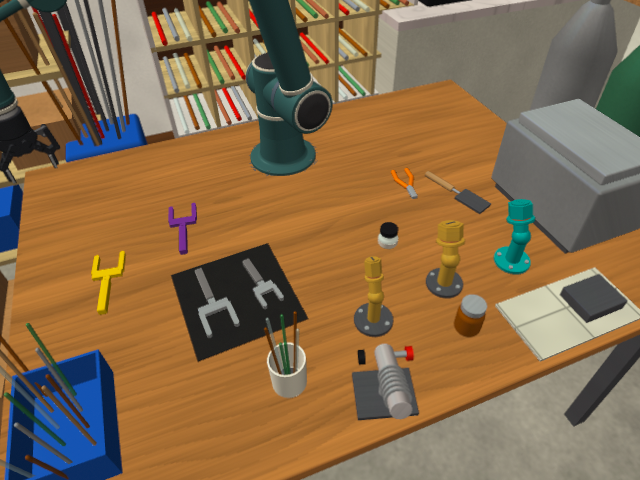

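Top view candidates: outlets are the larger brass (236,197), the smaller brass (314,187) and the turquoise look-alike (170,195). Wrenches are the larger grey (428,255), the smaller grey (385,257), purple (433,355) and yellow (506,312). I choose the larger brass outlet and the larger grey wrench, and check both in a close crop.

Run:
```python
from h import *
t=load('top');s=load('scene')
a=cv2.resize(t['p'][170:225,205:345],None,fx=5.7,fy=5.7,interpolation=2)[:,:,::-1]
b=cv2.resize(t['p'][205:305,355:460],None,fx=2.7,fy=2.7,interpolation=2)[:,:,::-1]
c=cv2.resize(s['p'][205:305,410:485],None,fx=2.7,fy=2.7,interpolation=2)[:,:,::-1]
im=np.zeros((590,798,3),np.uint8);im[:a.shape[0],:a.shape[1]]=a[:,:798];im[315:315+b.shape[0],:b.shape[1]]=b;im[315:315+c.shape[0],300:300+c.shape[1]]=c
cv2.imwrite('pics/crop.png',im)
for n,S in(('top',t),('scene',s)):
  K,k,T=cam(n,S); vv,uu=np.mgrid[0:480,0:640]; uv=np.c_[uu.ravel(),vv.ravel()]
  P=pts(n,uv,S).reshape(480,640,3)
  np.save(f'pics/{n}_P.npy',P)
t_=np.load('pics/top_P.npy');s_=np.load('pics/scene_P.npy')
for u,v in [(233,196),(314,186),(241,206),(428,240),(432,285),(388,278),(408,300)]: print(u,v,t_[v,u].round(3))
for u,v in [(451,226),(374,260),(206,285),(215,310)]: print(u,v,s_[v,u].round(3))
```

```text
233 196 [0.638 0.191 0.177]
314 186 [ 0.67  -0.019  0.167]
241 206 [0.638 0.196 0.014]
428 240 [ 0.55  -0.345  0.01 ]
432 285 [ 0.421 -0.355  0.023]
388 278 [ 0.439 -0.229  0.025]
408 300 [ 0.378 -0.289  0.004]
451 226 [0.648 0.195 0.176]
374 260 [ 0.674 -0.007  0.176]
206 285 [ 0.471 -0.345  0.024]
215 310 [ 0.546 -0.341  0.016]
```

View pics/crop.png

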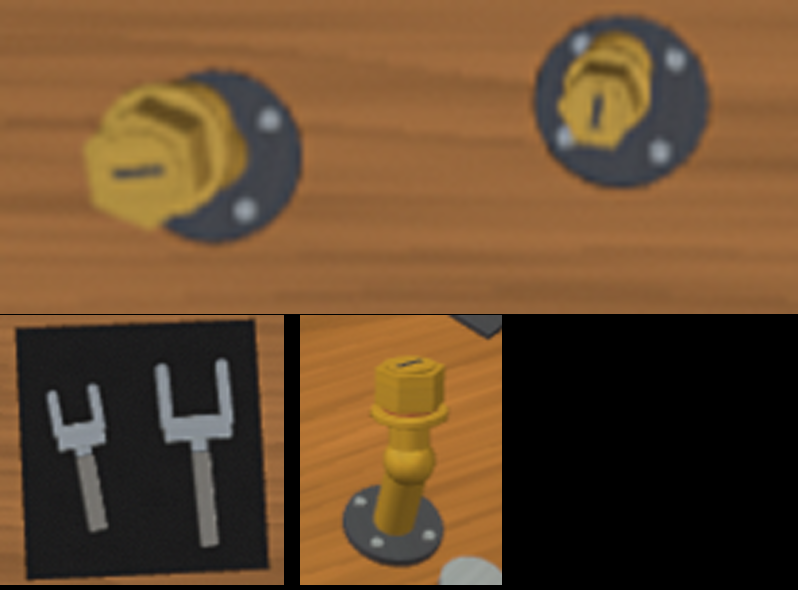

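The crop confirms it. The larger brass outlet has a big hex cap with a dark line at about top-view (230,200), and its foot centre is at about (242.7,197.5). The larger grey wrench is the right one on the mat, with jaws towards +x.

```bash
cat >> h.py <<'E'
def goto(x,y,z,yaw):
    s=bot.read_state(); M=R.from_rotvec(s['tcp_rot']).as_matrix()
    d=M.T@(np.array([x,y,z])-s['tool_pos'])*100
    y0=np.degrees(np.arctan2(M[1,0],M[0,0])); tw=(-(yaw-y0)+180)%360-180
    print('d cm',d.round(2),'twist',round(tw,1),'yaw now',round(y0,1),'tilt z',M[:,2].round(4),'pos',s['tool_pos'].round(4),'q6',s['q'][5].round(2))
E
python3 - <<'E'
from h import *
t=load('top')
print('foot',pts('top',[242.7,197.5],t,0.01),'cap',pts('top',[229.5,200.2],t,0.168))
P=np.load('pics/top_P.npy')
# points in the cap-top plane
q=P[190:215,215:250].reshape(-1,3); q=q[(q[:,2]>.158)&(q[:,2]<.185)]; print(len(q),q.mean(0))
goto(.60,.18,.33,180)
# wrench
for uv in [(414,222),(437,222),(432,289),(427,248),(364,211),(449,209),(454,297),(366,301)]: print(uv,pts('top',uv,t,.014 if uv[0]>410 and uv[0]<440 else .004).round(4))
E
```

```text
foot [[0.66328027 0.19271744 0.01      ]] cap [[0.62789023 0.20169576 0.168     ]]
288 [0.63263824 0.20061534 0.16926204]
d cm [ 62.62 -69.06  -9.85] twist -164.8 yaw now 15.2 tilt z [-5.e-04  2.e-03 -1.e+00] pos [ 0.1771 -0.6507  0.23  ] q6 -0.04
(414, 222) [[ 0.601  -0.3033  0.014 ]]
(437, 222) [[ 0.6024 -0.3701  0.014 ]]
(432, 289) [[ 0.4099 -0.3562  0.014 ]]
(427, 248) [[ 0.5267 -0.3411  0.014 ]]
(364, 211) [[ 0.6314 -0.1595  0.004 ]]
(449, 209) [[ 0.6428 -0.4073  0.004 ]]
(454, 297) [[ 0.3881 -0.4219  0.004 ]]
(366, 301) [[ 0.3727 -0.1691  0.004 ]]
```

step_arm:
  motion:
    - [8.5,4,-4,-10,0]
    - [8.5,8,-8,-10,-8]
    - [8.5,62.6,-69,-10,-165]
    - [8.5,62.6,-69,-10,-165]
    - [8.5,62.6,-69,-10,-165]
    - [8.5,62.6,-69,-10,-165]
    - [8.5,62.6,-69,-10,-165]
    - [8.5,62.6,-69,-10,-165]
    - [8.5,62.6,-69,-10,-165]
    - [8.5,62.6,-69,-10,-165]
    - [8.5,62.6,-69,-10,-165]
    - [8.5,62.6,-69,-10,-165]
    - [8.5,62.6,-69,-10,-165]
    - [8.5,62.6,-69,-10,-165]
    - [8.5,62.6,-69,-10,-165]
    - [8.5,62.6,-69,-10,-165]
    - [8.5,62.6,-69,-10,-165]
    - [8.5,62.6,-69,-10,-165]
    - [8.5,62.6,-69,-10,-165]
    - [8.5,62.6,-69,-10,-165]

```text
time: 2.1
tool_pos: [0.601, 0.1833, 0.33]
tcp_rot: [-0.042, -3.14, -0.002]
wrist_force: [0.6, 0.1, 0.1]
width: 0.997
grip_force: 0.0
```

step_arm:
  motion:
    - [8.5,0,0,0,0]
    - [8.5,0,0,0,0]
    - [8.5,0,0,0,0]

```text
time: 2.4
tool_pos: [0.5996, 0.1778, 0.3311]
tcp_rot: [-0.061, -3.14, 0.001]
wrist_force: [-0.2, -0.7, -0.6]
width: 0.991
grip_force: 0.0
```

Run:
```python
from h import *
goto(.60,.18,.33,180); snap('wrist','w1')
```

```text
d cm [-0.03  0.22  0.11] twist -2.2 yaw now 177.8 tilt z [-7.e-04 -7.e-04 -1.e+00] pos [0.5996 0.1778 0.3311] q6 -1.28
```

View pics/w1.png

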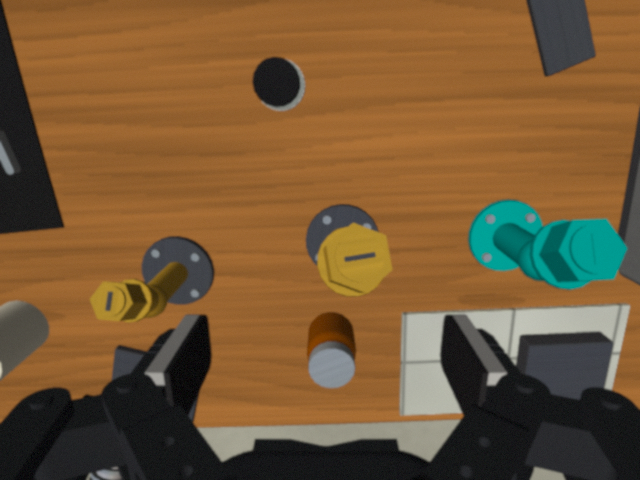

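The wrist view shows the larger cap at about (355,258) with its dark line, the smaller outlet at (125,300) and turquoise at (580,245). Next I fit the cap face from the depth.

```bash
cat >> h.py <<'E'
def capfit(f,box):
    s=load(f); u0,u1,v0,v1=box; vv,uu=np.mgrid[v0:v1,u0:u1]; uv=np.c_[uu.ravel(),vv.ravel()]
    P=pts('wrist',uv,s); col=s['p'][uv[:,1],uv[:,0]].astype(float)
    m=(P[:,2]>.145)&(P[:,2]<.19); P=P[m];uv=uv[m];col=col[m]
    best=0;rng=np.random.default_rng(0)
    for _ in range(500):
        a=P[rng.choice(len(P),3,False)];n=np.cross(a[1]-a[0],a[2]-a[0]);l=np.linalg.norm(n)
        if l<1e-5: continue
        n/=l
        if abs(n[2])<.8: continue
        i=abs((P-a[0])@n)<.0015
        if i.sum()>best: best=i.sum();I=i
    Q=P[I];c=Q.mean(0);n=np.linalg.svd(Q-c)[2][2];n*=np.sign(n[2])
    hull=cv2.convexHull(uv[I].astype(np.int32))[:,0]
    # hex from hull on plane
    r,o=rays('wrist',hull,s);H=o+r*(((c-o)@n)/(r@n))[:,None]
    ex=np.cross(n,[0,0,1.]);ex/=np.linalg.norm(ex);ey=np.cross(n,ex) # ex: horizontal
    h2=np.c_[(H-c)@ex,(H-c)@ey].astype(np.float32)
    (cx,cy),rad=cv2.minEnclosingCircle(h2); C=c+cx*ex+cy*ey
    # phase by 6-fold support: width across angle minimal at flats
    A=np.radians(np.arange(0,60,.5));w=[sum(np.ptp(h2@[np.cos(a+k*np.pi/3),np.sin(a+k*np.pi/3)]) for k in range(3))/3 for a in A]
    j=int(np.argmin(w))
    dk=(col[I].sum(1)<.5*np.median(col[I].sum(1)));L=None
    print('n',best,'normal',n.round(3),'lean deg',np.degrees(np.arccos(n[2])).round(1),'lean yaw',np.degrees(np.arctan2(n[1],n[0])).round(1))
    print('center',C.round(4),'mean',c.round(4),'rad',round(rad*1000,1),'flat AF mm',round(min(w)*1000,1),'max',round(max(w)*1000,1),'flat normal angle from ex(mod60)',np.degrees(A[j]),'ex',ex.round(3),'ey',ey.round(3))
    if dk.sum()>8:
        D=Q[dk];e=np.c_[(D-C)@ex,(D-C)@ey];k=np.hypot(*e.T)<.02;e=e[k];v=np.linalg.svd(e-e.mean(0))[2][0]
        print('line n',len(e),'angle mod180',np.degrees(np.arctan2(v[1],v[0]))%180,'centre',e.mean(0).round(4))
    return C,n,ex,ey
E
python3 - <<'E'
from h import *
capfit('w1',(305,405,210,305))
s=load('w1'); print('foot', pts('wrist',[343,238],s,.01))
E
```

```text
n 1893 normal [-0.398  0.021  0.917] lean deg 23.5 lean yaw 177.0
center [0.6324 0.2016 0.1705] mean [0.6324 0.2011 0.1705] rad 27.4 flat AF mm 47.8 max 50.6 flat normal angle from ex(mod60) 10.0 ex [ 0.053  0.999 -0.   ] ey [-0.916  0.049 -0.399]
foot [[0.66426148 0.19580589 0.01      ]]
```

Run:
```python
from h import *
goto(.637,.201,.143,186)
```

```text
d cm [-3.65  2.49 18.83] twist -8.2 yaw now 177.8 tilt z [-3.e-04 -4.e-04 -1.e+00] pos [0.5996 0.1777 0.3313] q6 -1.28
```

step_arm:
  motion:
    - [8.5,-3.6,2.5,4,-8.2]
    - [8.5,-3.6,2.5,8,-8.2]
    - [8.5,-3.6,2.5,12,-8.2]
    - [8.5,-3.6,2.5,15,-8.2]
    - [8.5,-3.6,2.5,17,-8.2]
    - [8.5,-3.6,2.5,18.8,-8.2]
    - [8.5,-3.6,2.5,18.8,-8.2]
    - [8.5,-3.6,2.5,18.8,-8.2]
  force: 20

```text
time: 3.25
tool_pos: [0.6369, 0.2016, 0.1437]
tcp_rot: [0.165, -3.137, 0.0]
wrist_force: [0.2, 0.3, 0.8]
width: 0.996
grip_force: 0.0
```

step_arm:
  motion:
    - [6,0,0,0,0]
    - [5,0,0,0,0]
    - [4.5,0,0,0,0]
    - [4.5,0,0,0,0]
    - [4.5,0,0,0,0]
    - [4.5,0,0,0,0]

```text
time: 3.85
tool_pos: [0.638, 0.2025, 0.1455]
tcp_rot: [-0.168, 3.134, -0.0]
wrist_force: [-2.0, -1.5, 6.5]
width: 0.601
grip_force: 20.9
```

Run:
```python
from h import *
goto(.637,.201,.143,186); print(bot.read_state()); snap('wrist','w2')
```

```text
d cm [ 0.12 -0.14  0.25] twist 0.1 yaw now -173.9 tilt z [ 2.9e-03 -1.0e-04 -1.0e+00] pos [0.638  0.2025 0.1455] q6 -1.41
{'time': 3.85, 'q': array([ 2.70522547e-01,  3.13438369e-01,  1.70371875e+00, -9.53260492e-04,
        1.12170358e+00, -1.40698797e+00]), 'joint_vel': array([ 2.90217710e-05,  4.00428590e-04, -1.80223551e-05,  3.68836390e-04,
        1.49119219e-03,  7.19423241e-05]), 'joint_torque': array([ 9.27747991e-01, -4.81340969e+01, -3.24526799e+01,  5.83374817e-01,
       -5.41892331e-01, -5.37240485e-03]), 'tool_pos': array([0.63803457, 0.20247016, 0.14547299]), 'tcp_rot': array([-1.68041303e-01,  3.13423818e+00, -3.93102744e-04]), 'wrist_force': array([-2.04257413, -1.53096276,  6.52878608]), 'torque': array([-0.43126567,  0.1612125 , -0.00169851]), 'grip_force': 20.927276946458733, 'width': 0.6005698603777877}
```

View pics/w2.png

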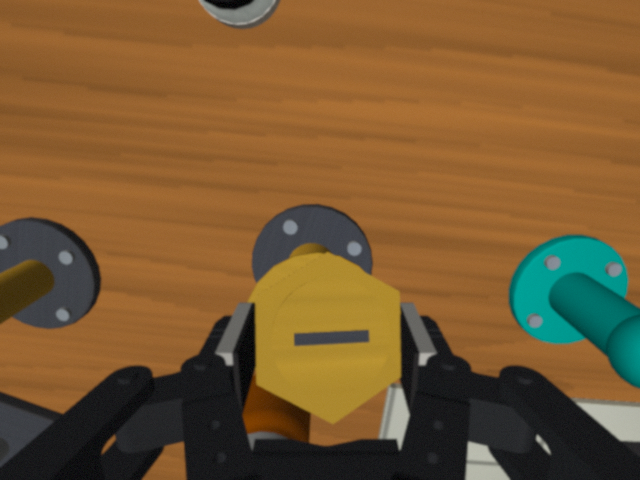

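Fingers are on the flats, width 51 mm, with the line nearly level at (332,338). I ease up 3 mm off the flange and turn.

step_arm:
  motion:
    - [4.5,0,0,-0.3,0]
    - [4.5,0,0,-0.3,4]
    - [4.5,0,0,-0.3,8]
    - [4.5,0,0,-0.3,12]
    - [4.5,0,0,-0.3,16]
    - [4.5,0,0,-0.3,20]
    - [4.5,0,0,-0.3,24]
    - [4.5,0,0,-0.3,28]
    - [4.5,0,0,-0.3,32]
    - [4.5,0,0,-0.3,36]
    - [4.5,0,0,-0.3,40]
    - [4.5,0,0,-0.3,40]
    - [4.5,0,0,-0.3,40]

```text
time: 5.2
tool_pos: [0.6374, 0.2038, 0.1479]
tcp_rot: [0.913, 3.005, 0.004]
wrist_force: [-3.7, 0.5, 5.5]
width: 0.583
grip_force: 42.2
```

Run:
```python
from h import *
goto(.637,.201,.146,146); s=bot.read_state(); print(s['wrist_force'],s['torque'],s['width'],s['grip_force']); p,d=snap('wrist','w3')
```

```text
d cm [-0.12 -0.25  0.19] twist 0.2 yaw now 146.2 tilt z [ 0.0018  0.0024 -1.    ] pos [0.6374 0.2038 0.1479] q6 -0.71
[-3.69885278  0.49046305  5.48337084] [ 1.16547703 -0.23754406  0.4903468 ] 0.5834645783239278 42.23622006737969
```

View pics/w3.png

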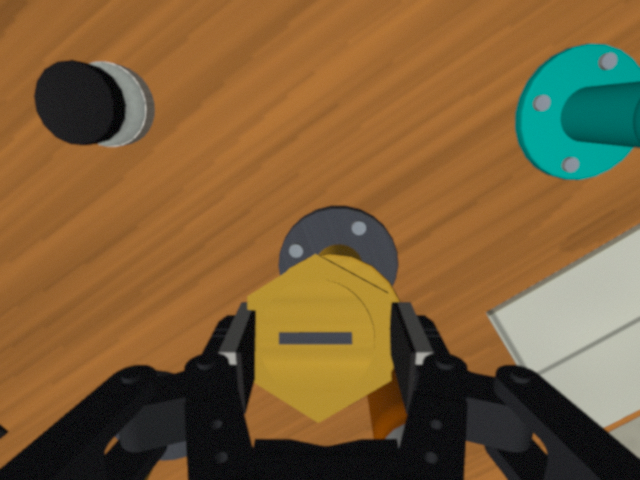

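The cap followed the fingers through the full 40°, and its line is still level at (316,338). I regrip 60° back.

step_arm:
  motion:
    - [8.5,0,0,-0.2,0]
    - [8.5,0,0,-0.2,0]
    - [8.5,0,0,-0.2,0]
    - [8.5,0,0,-0.2,-8]
    - [8.5,0,0,-0.2,-60]
    - [8.5,0,0,-0.2,-60]
    - [8.5,0,0,-0.2,-60]
    - [8.5,0,0,-0.2,-60]
    - [8.5,0,0,-0.2,-60]
    - [8.5,0,0,-0.2,-60]
    - [8.5,0,0,-0.2,-60]
    - [8.5,0,0,-0.2,-60]
    - [6,0,0,-0.2,-60]
    - [5,0,0,-0.2,-60]
    - [4.5,0,0,-0.2,-60]
    - [4.5,0,0,-0.2,-60]
    - [4.5,0,0,-0.2,-60]
    - [4.5,0,0,-0.2,-60]
    - [4.5,0,0,-0.2,-60]
  force: 20

```text
time: 7.15
tool_pos: [0.637, 0.2026, 0.1487]
tcp_rot: [-0.71, 3.06, 0.0]
wrist_force: [-2.8, -0.4, 2.8]
width: 0.632
grip_force: 20.6
```

step_arm:
  motion:
    - [4.5,0,0,0,3]
    - [4.5,0,0,0,6]
    - [4.5,0,0,0,9]
    - [4.5,0,0,0,12]
    - [4.5,0,0,0,15]
    - [4.5,0,0,0,18]
    - [4.5,0,0,0,21]
    - [4.5,0,0,0,24]
    - [4.5,0,0,0,27]
    - [4.5,0,0,0,30]
    - [4.5,0,0,0,30]

```text
time: 8.25
tool_pos: [0.6373, 0.2031, 0.1488]
tcp_rot: [0.106, 3.139, 0.001]
wrist_force: [-1.5, -0.3, 4.5]
width: 0.596
grip_force: 19.4
```

```bash
cat >> h.py <<'E'
def line(f):
    p=load(f)['p'].astype(int)[300:380,230:420]; y=p.sum(2); m=((y<250)).astype(np.uint8)
    n,l,st,c=cv2.connectedComponentsWithStats(m)
    for i in range(1,n):
        if 300<st[i,4]<2500 and st[i,0]>5 and st[i,0]+st[i,2]<185:
            e=np.argwhere(l==i)[:,::-1].astype(float);e-=e.mean(0);v=np.linalg.svd(e,full_matrices=False)[2][0]
            print('line px',c[i]+[230,300],'n',st[i,4],'deg img cw',((np.degrees(np.arctan2(v[1],v[0]))+90)%180-90).round(1))
E
python3 - <<'E'
from h import *
goto(.637,.201,.148,176); s=bot.read_state(); print(s['wrist_force'],s['torque'],s['width'],s['grip_force']); p,d=snap('wrist','w4')
for f in 'w2','w3','w4': line(f)
E
```

```text
d cm [ 0.01 -0.21  0.08] twist 0.1 yaw now 176.1 tilt z [ 9.e-04  9.e-04 -1.e+00] pos [0.6373 0.2031 0.1488] q6 -1.23
[-1.51311022 -0.30304294  4.45046873] [0.45871162 0.09164159 0.12523565] 0.5961896797604178 19.389096183003858
line px [330.78195489 337.4122807 ] n 798 deg img cw -2.8
line px [314.81189488 337.5988935 ] n 723 deg img cw -0.1
line px [326.09353508 333.65612105] n 727 deg img cw 56.1
```

step_arm:
  motion:
    - [4.5,0,0,0,3]
    - [4.5,0,0,0,6]
    - [4.5,0,0,0,9]
    - [4.5,0,0,0,12]
    - [4.5,0,0,0,15]
    - [4.5,0,0,0,15]

```text
time: 8.9
tool_pos: [0.6372, 0.2029, 0.1481]
tcp_rot: [0.513, 3.099, 0.001]
wrist_force: [0.2, 0.2, 0.9]
width: 0.59
grip_force: 20.6
```

Run:
```python
from h import *
goto(.637,.201,.148,161); s=bot.read_state(); print(s['wrist_force'],s['torque'],s['width'],s['grip_force']); p,d=snap('wrist','w5')
line('w5')
```

```text
d cm [-0.04 -0.18  0.01] twist 0.2 yaw now 161.2 tilt z [ 7.e-04  5.e-04 -1.e+00] pos [0.6372 0.2029 0.1481] q6 -0.97
[0.20952767 0.23246015 0.906339  ] [ 0.52375839 -0.22944762  0.27651989] 0.5896529923865722 20.612075132403334
line px [322.05858855 335.45938748] n 751 deg img cw 58.1
```

step_arm:
  motion:
    - [4.5,0,0,0,3]
    - [4.5,0,0,0,6]
    - [4.5,0,0,0,9]
    - [4.5,0,0,0,9]

```text
time: 9.35
tool_pos: [0.6372, 0.2031, 0.1488]
tcp_rot: [0.754, 3.049, 0.002]
wrist_force: [-1.6, 0.7, 3.9]
width: 0.588
grip_force: 27.7
```

Run:
```python
from h import *
goto(.637,.201,.148,151); s=bot.read_state(); print(s['wrist_force'],s['torque'],s['width'],s['grip_force']); p,d=snap('wrist','w6')
line('w6')
```

```text
d cm [-0.08 -0.19  0.08] twist 1.2 yaw now 152.2 tilt z [ 7.e-04  1.e-03 -1.e+00] pos [0.6372 0.2031 0.1488] q6 -0.82
[-1.57103858  0.74140915  3.87927995] [ 0.86834266 -0.10525008  0.30228693] 0.5879067515908458 27.717614298140347
line px [318.57937585 335.3880597 ] n 737 deg img cw 59.2
```

step_arm:
  motion:
    - [4.5,0,0,0,3]
    - [4.5,0,0,0,6]
    - [4.5,0,0,0,6]

```text
time: 9.7
tool_pos: [0.6374, 0.2034, 0.1493]
tcp_rot: [0.913, 3.005, 0.003]
wrist_force: [-3.0, 2.1, 5.8]
width: 0.584
grip_force: 35.9
```

Run:
```python
from h import *
goto(.637,.201,.148,146); s=bot.read_state(); print(s['wrist_force'],s['torque'],s['width'],s['grip_force']); p,d=snap('wrist','w7')
line('w7')
```

```text
d cm [-0.1  -0.22  0.13] twist 0.2 yaw now 146.2 tilt z [ 0.0014  0.0015 -1.    ] pos [0.6374 0.2034 0.1493] q6 -0.71
[-3.03342543  2.0803885   5.82819337] [ 1.22843784 -0.19025475  0.35843792] 0.5842608201468258 35.91947818559902
line px [316.12214765 335.50604027] n 745 deg img cw 59.6
```

step_arm:
  motion:
    - [8.5,0,0,0,0]
    - [8.5,0,0,0,0]
    - [8.5,0,0,0,0]
    - [8.5,0,0,0,-8]
    - [8.5,0,0,0,-60]
    - [8.5,0,0,0,-60]
    - [8.5,0,0,0,-60]
    - [8.5,0,0,0,-60]
    - [8.5,0,0,0,-60]
    - [8.5,0,0,0,-60]
    - [8.5,0,0,0,-60]
    - [8.5,0,0,0,-60]
    - [6,0,0,0,-60]
    - [5,0,0,0,-60]
    - [4.5,0,0,0,-60]
    - [4.5,0,0,0,-60]
    - [4.5,0,0,0,-60]
    - [4.5,0,0,0,-60]
  force: 20

```text
time: 11.55
tool_pos: [0.637, 0.2026, 0.1486]
tcp_rot: [-0.71, 3.06, 0.0]
wrist_force: [-0.7, 0.4, 3.6]
width: 0.63
grip_force: 20.5
```

Run:
```python
from h import *
goto(.637,.201,.148,206); s=bot.read_state(); print(s['wrist_force'],s['torque'],s['width'],s['grip_force']); p,d=snap('wrist','w8')
line('w8')
```

```text
d cm [ 0.07 -0.15  0.06] twist 0.1 yaw now -153.9 tilt z [ 2.e-04  1.e-04 -1.e+00] pos [0.637  0.2026 0.1486] q6 -1.76
[-0.65417247  0.37610824  3.56126508] [-0.02018857  0.21127414 -0.00661921] 0.6297880955234718 20.524414951214567
line px [336.15414508 338.05958549] n 772 deg img cw -67.6
```

step_arm:
  motion:
    - [4.5,0,0,0,3]
    - [4.5,0,0,0,6]
    - [4.5,0,0,0,9]
    - [4.5,0,0,0,9]

```text
time: 12.0
tool_pos: [0.6366, 0.203, 0.149]
tcp_rot: [0.468, -3.106, -0.001]
wrist_force: [-3.3, 0.5, 6.3]
width: 0.632
grip_force: 19.1
```

Run:
```python
from h import *
goto(.637,.201,.148,196); s=bot.read_state(); print(s['wrist_force'],s['torque'],s['width'],s['grip_force']); p,d=snap('wrist','w9')
line('w9')
```

```text
d cm [ 0.02 -0.21  0.1 ] twist 1.2 yaw now -162.8 tilt z [-3.e-04  3.e-04 -1.e+00] pos [0.6366 0.203  0.149 ] q6 -1.6
[-3.26054929  0.45576029  6.26420691] [0.25243036 0.55269518 0.5824126 ] 0.6319530407296379 19.09433526772773
line px [332.14824447 336.66710013] n 769 deg img cw -69.3
```

```bash
cat >> h.py <<'E'
def mark(f,lean=174,box=(230,420,300,380)):
    s=load(f); u0,u1,v0,v1=box; p=s['p'].astype(int)[v0:v1,u0:u1]; m=(p.sum(2)<250).astype(np.uint8)
    l=np.radians(lean);n=np.array([np.sin(.4363)*np.cos(l),np.sin(.4363)*np.sin(l),np.cos(.4363)])
    ex=np.array([np.sin(l),-np.cos(l),0]);ey=np.cross(n,ex);C=np.array([.632,.2025,.169])
    k,lab,st,c=cv2.connectedComponentsWithStats(m)
    for i in range(1,k):
        if 100<st[i,4]<2500 and st[i,0]>3 and st[i,0]+st[i,2]<u1-u0-3 and st[i,1]>2:
            uv=np.argwhere(lab==i)[:,::-1]+[u0,v0]; r,o=rays('wrist',uv,s); H=o+r*(((C-o)@n)/(r@n))[:,None]-C
            e=np.c_[H@ex,H@ey]; v=np.linalg.svd(e-e.mean(0),full_matrices=False)[2][0]
            print(f,'mark deg ccw mod180',(np.degrees(np.arctan2(v[1],v[0]))%180).round(1),'centre off mm',(e.mean(0)*1000).round(1), 'len',(np.ptp((e-e.mean(0))@v)*1000).round(1))
E
python3 - <<'E'
from h import *
mark('w1',box=(335,385,245,275))
for i in range(2,10): mark(f'w{i}')
E
```

```text
w2 mark deg ccw mod180 13.3 centre off mm [ 1.1 -0.2] len 24.7
w3 mark deg ccw mod180 156.3 centre off mm [0.2 0.1] len 24.7
w5 mark deg ccw mod180 111.1 centre off mm [ 0.7 -0.2] len 24.7
w8 mark deg ccw mod180 96.0 centre off mm [ 1.9 -0.1] len 24.9
```

```bash
sed -i 's/ and st\[i,1\]>2:/ and st[i,1]>=0:/; s/box=(230,420,300,380)/box=(225,425,290,390)/' h.py
python3 - <<'E'
from h import *
for i in range(2,10): mark(f'w{i}')
E
```

```text
w2 mark deg ccw mod180 13.3 centre off mm [ 1.1 -0.2] len 24.7
w3 mark deg ccw mod180 156.3 centre off mm [0.2 0.1] len 24.7
w4 mark deg ccw mod180 126.3 centre off mm [ 1.  -0.1] len 24.8
w5 mark deg ccw mod180 111.1 centre off mm [ 0.7 -0.2] len 24.7
w6 mark deg ccw mod180 102.1 centre off mm [ 0.4 -0.1] len 24.7
w7 mark deg ccw mod180 96.3 centre off mm [ 0.3 -0.1] len 24.7
w8 mark deg ccw mod180 96.0 centre off mm [ 1.9 -0.1] len 24.9
w9 mark deg ccw mod180 89.7 centre off mm [ 1.6 -0.2] len 24.8
```

step_arm:
  motion:
    - [4.5,0,0,0,2]
    - [4.5,0,0,0,4]
    - [4.5,0,0,0,4]

```text
time: 12.35
tool_pos: [0.6369, 0.2031, 0.149]
tcp_rot: [-0.36, 3.121, 0.001]
wrist_force: [-3.2, -0.3, 5.2]
width: 0.63
grip_force: 19.3
```

Run:
```python
from h import *
goto(.637,.201,.148,192); s=bot.read_state(); print(s['wrist_force'],s['torque'],s['width'],s['grip_force']); p,d=snap('wrist','w10')
mark('w10')
```

```text
d cm [ 0.03 -0.21  0.1 ] twist 1.2 yaw now -166.8 tilt z [ 2.e-04  5.e-04 -1.e+00] pos [0.6369 0.2031 0.149 ] q6 -1.53
[-3.20087011 -0.25007275  5.24615268] [0.26982275 0.44672712 0.36754633] 0.6301890015824092 19.331847445573658
w10 mark deg ccw mod180 87.0 centre off mm [ 1.5 -0.3] len 24.8
```

Whether it is seated is still unclear, so I'll check by feel. I back off 20°, regrip, then come forward while reading torque.

step_arm:
  motion:
    - [4.5,0,0,0,-4]
    - [4.5,0,0,0,-8]
    - [4.5,0,0,0,-12]
    - [4.5,0,0,0,-16]
    - [4.5,0,0,0,-20]
    - [4.5,0,0,0,-24]
    - [4.5,0,0,0,-24]

```text
time: 13.1
tool_pos: [0.6378, 0.2019, 0.1493]
tcp_rot: [-1.002, 2.976, -0.003]
wrist_force: [-2.7, -1.7, 6.3]
width: 0.625
grip_force: 25.0
```

```bash
cat >> h.py <<'E'
def chk(f):
    s=bot.read_state(); goto(.637,.201,.148,193); print(s['wrist_force'].round(2),s['torque'].round(3),'Maxis',(s['torque']@[-.42,.06,.906]).round(3),s['width'].round(3),s['grip_force'].round(1)); snap('wrist',f); mark(f)
E
python3 -c "
from h import *
chk('w11')"
```

```text
d cm [ 0.12 -0.02  0.13] twist 24.2 yaw now -142.8 tilt z [ 0.0021 -0.0012 -1.    ] pos [0.6378 0.2019 0.1493] q6 -1.95Traceback (most recent call last):
  File "<string>", line 3, in <module>
    chk('w11')
    ~~~^^^^^^^
  File "h.py", line 79, in chk
    s=bot.read_state(); goto(.637,.201,.148,193); print(s['wrist_force'].round(2),s['torque'].round(3),'Maxis',(s['torque']@[-.42,.06,.906]).round(3),s['width'].round(3),s['grip_force'].round(1)); snap('wrist',f); mark(f)
                                                                                                                                                      ^^^^^^^^^^^^^^^^
AttributeError: 'float' object has no attribute 'round'
```

step_arm:
  motion:
    - [4.5,0,0,0,4]
    - [4.5,0,0,0,8]
    - [4.5,0,0,0,10]
    - [4.5,0,0,0,10]

```text
time: 13.5
tool_pos: [0.6375, 0.2027, 0.1493]
tcp_rot: [-0.736, 3.053, 0.0]
wrist_force: [-1.8, 0.0, 5.8]
width: 0.623
grip_force: 19.7
```

```bash
python3 -c "
from h import *
chk('w12')"
```

```text
d cm [ 0.12 -0.13  0.13] twist 14.1 yaw now -152.9 tilt z [ 1.4e-03  4.0e-04 -1.0e+00] pos [0.6375 0.2027 0.1493] q6 -1.77Traceback (most recent call last):
  File "<string>", line 3, in <module>
    chk('w12')
    ~~~^^^^^^^
  File "h.py", line 79, in chk
    s=bot.read_state(); goto(.637,.201,.148,193); print(s['wrist_force'].round(2),s['torque'].round(3),'Maxis',(s['torque']@[-.42,.06,.906]).round(3),s['width'].round(3),s['grip_force'].round(1)); snap('wrist',f); mark(f)
                                                                                                                                                      ^^^^^^^^^^^^^^^^
AttributeError: 'float' object has no attribute 'round'
```

step_arm:
  motion:
    - [4.5,0,0,0,4]
    - [4.5,0,0,0,8]
    - [4.5,0,0,0,8]

```text
time: 13.8
tool_pos: [0.6372, 0.2031, 0.1498]
tcp_rot: [-0.521, 3.097, 0.001]
wrist_force: [-3.9, 1.3, 9.3]
width: 0.617
grip_force: 18.6
```

```bash
python3 -c "
from h import *
chk('w13')"
```

```text
d cm [ 0.09 -0.19  0.18] twist 6.1 yaw now -160.9 tilt z [ 9.e-04  9.e-04 -1.e+00] pos [0.6372 0.2031 0.1498] q6 -1.63Traceback (most recent call last):
  File "<string>", line 3, in <module>
    chk('w13')
    ~~~^^^^^^^
  File "h.py", line 79, in chk
    s=bot.read_state(); goto(.637,.201,.148,193); print(s['wrist_force'].round(2),s['torque'].round(3),'Maxis',(s['torque']@[-.42,.06,.906]).round(3),s['width'].round(3),s['grip_force'].round(1)); snap('wrist',f); mark(f)
                                                                                                                                                      ^^^^^^^^^^^^^^^^
AttributeError: 'float' object has no attribute 'round'
```

```bash
sed -i "s/s\['width'\].round(3),s\['grip_force'\].round(1)/s['width'],s['grip_force']/" h.py; python3 -c "
from h import *
chk('w13')"
```

```text
d cm [ 0.09 -0.19  0.18] twist 6.1 yaw now -160.9 tilt z [ 9.e-04  9.e-04 -1.e+00] pos [0.6372 0.2031 0.1498] q6 -1.63
[-3.91  1.29  9.28] [0.231 0.494 0.229] Maxis 0.14 0.6170132989279613 18.618674143217504
w13 mark deg ccw mod180 87.2 centre off mm [ 1.6 -0.2] len 24.7
```

step_arm:
  motion:
    - [4.5,0,0,0,3]
    - [4.5,0,0,0,3]

```text
time: 14.05
tool_pos: [0.6374, 0.2032, 0.1497]
tcp_rot: [-0.442, 3.109, 0.001]
wrist_force: [-2.8, 0.7, 6.4]
width: 0.618
grip_force: 19.6
```

```bash
python3 -c "
from h import *
chk('w14')"
```

```text
d cm [ 0.1  -0.2   0.17] twist 3.2 yaw now -163.8 tilt z [ 1.5e-03  9.0e-04 -1.0e+00] pos [0.6374 0.2032 0.1497] q6 -1.58
[-2.81  0.7   6.36] [0.216 0.424 0.498] Maxis 0.386 0.6181295970758947 19.597592737991363
w14 mark deg ccw mod180 86.1 centre off mm [ 1.6 -0.2] len 24.9
```

step_arm:
  motion:
    - [4.5,0,0,0,3]
    - [4.5,0,0,0,3]

```text
time: 14.3
tool_pos: [0.6376, 0.2034, 0.1496]
tcp_rot: [-0.36, 3.119, 0.001]
wrist_force: [-2.1, 1.2, 7.0]
width: 0.614
grip_force: 19.6
```

```bash
python3 -c "
from h import *
chk('w15')"
```

```text
d cm [ 0.12 -0.21  0.16] twist 0.2 yaw now -166.8 tilt z [ 0.0021  0.0012 -1.    ] pos [0.6376 0.2034 0.1496] q6 -1.53
[-2.08  1.24  7.02] [0.407 0.239 0.535] Maxis 0.328 0.6143901136291262 19.58844284992665
w15 mark deg ccw mod180 84.2 centre off mm [ 1.5 -0.2] len 24.9
```

The cap came freely to mark 87° and then stalled: a further 3° of twist gave only 1.1°, and torque rose to about 0.4–0.5 N m. So it is seated, with little seal travel. I release, back off and re-measure from above.

step_arm:
  motion:
    - [8.5,0,0,0,0]
    - [8.5,0,0,0,0]
    - [8.5,0,0,0,0]
    - [8.5,0,0,0,0]
    - [8.5,0,0,-3,0]
    - [8.5,0,0,-6,0]
    - [8.5,1,0,-10,0]
    - [8.5,2,0,-13,12]
    - [8.5,2,0,-13,12]
    - [8.5,2,0,-13,12]

```text
time: 15.35
tool_pos: [0.6181, 0.1982, 0.2801]
tcp_rot: [-0.031, 3.138, 0.001]
wrist_force: [0.2, -0.2, -0.8]
width: 0.996
grip_force: 0.0
```

Run:
```python
from h import *
p,d=snap('wrist','v1'); goto(0.44,-.355,.30,5)
c=cv2.resize(p[120:400,180:520],None,fx=2.2,fy=2.1)[:,:,::-1]; cv2.imwrite('pics/v1c.png',c)
P=proj('wrist',[[.632,.203,.169]],load('v1'))[0]; print(P)
b=[int(P[0]-50),int(P[0]+50),int(P[1]-45),int(P[1]+45)]
mark('v1',box=b); capfit('v1',b)
```

```text
d cm [ 18.9  -54.91  -2.17] twist 176.2 yaw now -178.8 tilt z [ 4.e-04  1.e-04 -1.e+00] pos [0.6174 0.198  0.2785] q6 -1.32
[332.34648232 256.8558333 ]
v1 mark deg ccw mod180 84.7 centre off mm [1.  0.4] len 24.0
n 2787 normal [-0.391  0.138  0.91 ] lean deg 24.5 lean yaw 160.5
center [0.6327 0.2064 0.1706] mean [0.6324 0.2049 0.1707] rad 26.7 flat AF mm 46.1 max 49.9 flat normal angle from ex(mod60) 36.5 ex [ 0.333  0.943 -0.   ] ey [-0.858  0.303 -0.415]
```

View pics/v1c.png

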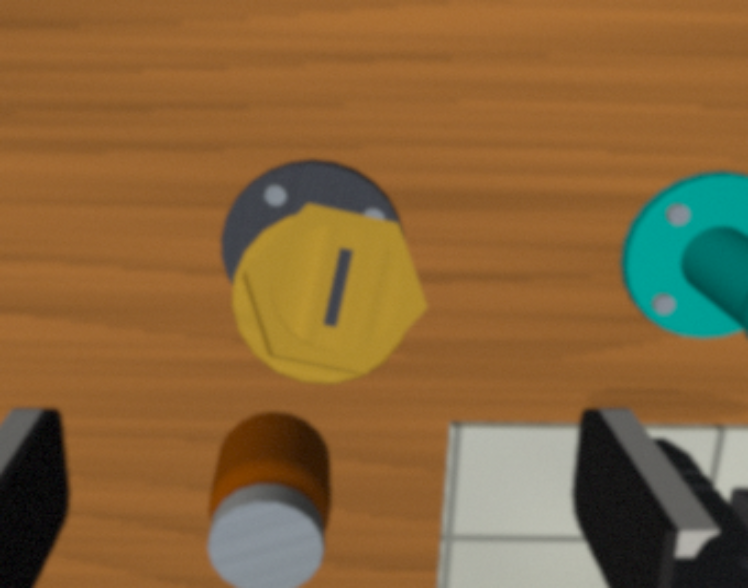

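The crop shows the cap line at about (338,288), nearly along x, and the cap settled at mark 84.7°. Now to the wrench.

step_arm:
  motion:
    - [8.5,2,-5,-2,8.5]
    - [8.5,19,-55,-2,176]
    - [8.5,19,-55,-2,176]
    - [8.5,19,-55,-2,176]
    - [8.5,19,-55,-2,176]
    - [8.5,19,-55,-2,176]
    - [8.5,19,-55,-2,176]
    - [8.5,19,-55,-2,176]
    - [8.5,19,-55,-2,176]
    - [8.5,19,-55,-2,176]
    - [8.5,19,-55,-2,176]
    - [8.5,19,-55,-2,176]
    - [8.5,19,-55,-2,176]
    - [8.5,19,-55,-2,176]
    - [8.5,19,-55,-2,176]
    - [8.5,19,-55,-2,176]
    - [8.5,19,-55,-2,176]
    - [8.5,19,-55,-2,176]
    - [8.5,19,-55,-2,176]
    - [8.5,19,-55,-2,176]

```text
time: 17.4
tool_pos: [0.4378, -0.3552, 0.2962]
tcp_rot: [-3.129, -0.248, 0.004]
wrist_force: [0.1, 0.5, -0.1]
width: 0.999
grip_force: 0.0
```

step_arm:
  motion:
    - [8.5,0,0,0,4]
    - [8.5,0,0,0,4]
    - [8.5,0,0,0,4]

```text
time: 17.7
tool_pos: [0.438, -0.3553, 0.2969]
tcp_rot: [-3.136, -0.15, 0.003]
wrist_force: [-0.1, 0.9, -0.0]
width: 0.999
grip_force: 0.0
```

Run:
```python
from h import *
p,d=snap('wrist','r1'); goto(0.44,-.355,.30,5); cv2.imwrite('pics/r1v.png',p[:,:,::-1])
```

```text
d cm [ 0.2  -0.02 -0.28] twist 0.5 yaw now 5.5 tilt z [-0.0013  0.0012 -1.    ] pos [ 0.4381 -0.3554  0.2972] q6 0.75
```

View pics/r1v.png

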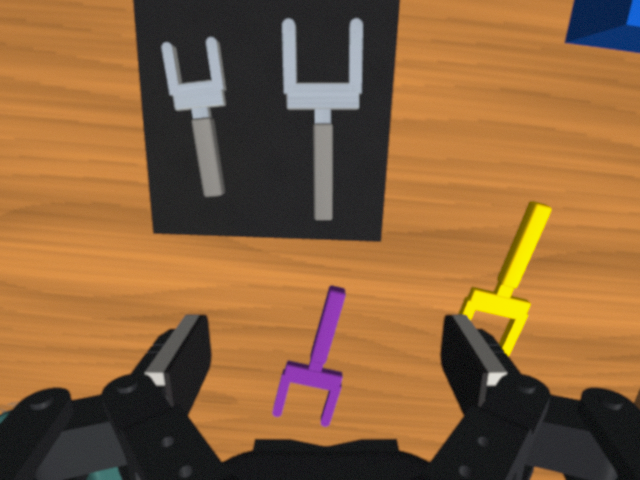

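The wrist view shows the larger grey wrench, its grip running from (323,219) to (322,124) and its prong tips at (289,22) and (356,22).

Run:
```python
from h import *
s=load('r1')
P=pts('wrist',[[323.5,213],[322.5,124]],s,.022); T=pts('wrist',[[289,24],[356.5,24]],s,.019)
print(P,T,pts('wrist',[[323,170],[323,90]],s)); M=T.mean(0)
print('grip len',np.linalg.norm(P[1]-P[0]),'yaw grip',np.degrees(np.arctan2(*(P[1]-P[0])[1::-1])),'yaw full',np.degrees(np.arctan2(*(M-P[0])[1::-1])))
d=(M-P[0])[:2];d/=np.linalg.norm(d);c=P[1][:2]-d*.015;print('grasp x=15',c)
y=np.degrees(np.arctan2(d[1],d[0]));goto(c[0],c[1],.007,y)
```

```text
[[ 0.4162599  -0.3553557   0.022     ]
 [ 0.50699735 -0.34572844  0.022     ]] [[ 0.59501571 -0.3055892   0.019     ]
 [ 0.60112178 -0.36908992  0.019     ]] [[ 0.46165701 -0.35053132  0.02318664]
 [ 0.53918328 -0.34316094  0.01876841]]
grip len 0.09124675512250019 yaw grip 6.056433415889033 yaw full 5.659186258369983
grasp x=15 [ 0.49207046 -0.34720761]
d cm [ 5.49 -0.26 29.02] twist -0.2 yaw now 5.5 tilt z [-0.0013  0.0012 -1.    ] pos [ 0.4381 -0.3554  0.2972] q6 0.75
```

step_arm:
  motion:
    - [5,5.5,-0.3,5,0]
    - [5,5.5,-0.3,10,0]
    - [5,5.5,-0.3,15,0]
    - [5,5.5,-0.3,20,0]
    - [5,5.5,-0.3,24,0]
    - [5,5.5,-0.3,27,0]
    - [5,5.5,-0.3,29,0]
    - [5,5.5,-0.3,29,0]
    - [3,5.5,-0.3,29,0]
    - [2,5.5,-0.3,29,0]
    - [1,5.5,-0.3,29,0]
    - [1,5.5,-0.3,29,0]
    - [1,5.5,-0.3,29,0]
    - [1,5.5,-0.3,29,0]
  force: 80

```text
time: 19.15
tool_pos: [0.4941, -0.3484, 0.0104]
tcp_rot: [3.136, 0.146, 0.004]
wrist_force: [-0.6, 0.6, 6.3]
width: 0.209
grip_force: 79.5
```

step_arm:
  motion:
    - [1,0,0,-2,0]
    - [1,0,0,-5,0]
    - [1,0,0,-10,0]
    - [1,0,0,-15,0]
    - [1,0,0,-19,0]
    - [1,0,0,-20,0]
    - [1,0,0,-20,0]

```text
time: 19.85
tool_pos: [0.4937, -0.3483, 0.2106]
tcp_rot: [3.135, 0.146, 0.005]
wrist_force: [-0.7, 0.0, -3.9]
width: 0.206
grip_force: 78.7
```

Run:
```python
from h import *
p,d=snap('wrist','r2'); goto(0.5,.2,.22,16.6); s=bot.read_state(); print(s['wrist_force'],s['torque'],s['width'],s['grip_force'])
for u,v in [(325,150),(325,60),(290,20),(360,20),(325,240)]: print(u,v,pts('wrist',[[u,v]],load('r2'))[0].round(4))
```

```text
d cm [  5.84 -54.42  -1.22] twist -11.3 yaw now 5.3 tilt z [-2.e-04  0.e+00 -1.e+00] pos [ 0.4924 -0.3473  0.2078] q6 0.82
[-0.01506575  1.22174856 -3.58978209] [0.00898283 0.08614848 0.02716063] 0.2101534111501955 78.65276455879211
325 150 [ 0.5442 -0.3443  0.0037]
325 60 [ 0.615  -0.3376  0.0031]
290 20 [ 0.6416 -0.3075  0.0033]
360 20 [ 0.6469 -0.3623  0.0033]
325 240 [ 0.5293 -0.3448  0.2185]
```

View pics/r2.png

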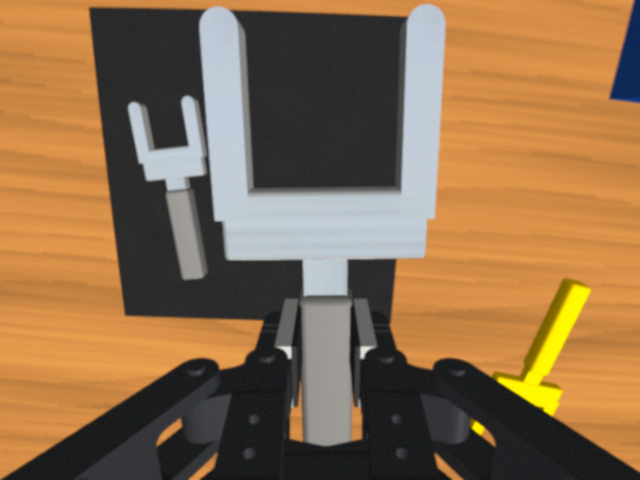

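Wrench held cleanly, jaws in view: prong tips at (220,12) and (427,8), throat edge at y≈190. I take the jaw pose in the tool frame.

Run:
```python
from h import *
s=load('r2');M=R.from_rotvec(s['rot']).as_matrix()
for u,v in [(221,16),(428,16),(230,160),(420,160),(325,205),(325,240),(325,310),(325,400)]: 
    P=pts('wrist',[[u,v]],s)[0]; print(u,v,'world z',P[2].round(4),'tool mm',((P-s['pos'])@M*1000).round(1))
```

```text
221 16 world z 0.2162 tool mm [107.1 -32.1  -5.3]
428 16 world z 0.2148 tool mm [107.5  32.   -3.7]
230 160 world z 0.216 tool mm [ 63.2 -32.1  -5.3]
420 160 world z 0.2177 tool mm [63.4 31.6 -6.8]
325 205 world z 0.3533 tool mm [ 7.720e+01 -1.000e-01 -1.425e+02]
325 240 world z 0.2185 tool mm [35.8 -0.1 -7.8]
325 310 world z 0.222 tool mm [ 10.4  -0.1 -11.4]
325 400 world z 0.2227 tool mm [-28.2  -0.1 -12.2]
```

Run:
```python
from h import *
goto(.4833,.1567,.23,16.6)
```

```text
d cm [  3.78 -50.26  -2.22] twist -11.3 yaw now 5.3 tilt z [-2.e-04  0.e+00 -1.e+00] pos [ 0.4924 -0.3473  0.2078] q6 0.82
```

step_arm:
  motion:
    - [1,0.5,-2,-2,0]
    - [1,1,-5,-2.2,0]
    - [1,1,-9,-2.2,0]
    - [1,2,-13,-2.2,0]
    - [1,2,-17,-2.2,0]
    - [1,2,-21,-2.2,-2]
    - [1,3,-25,-2.2,-4]
    - [1,3,-29,-2.2,-6]
    - [1,3,-33,-2.2,-8]
    - [1,3,-37,-2.2,-10]
    - [1,3.8,-41,-2.2,-11.3]
    - [1,3.8,-45,-2.2,-11.3]
    - [1,3.8,-48,-2.2,-11.3]
    - [1,3.8,-50,-2.2,-11.3]
    - [1,3.8,-50.3,-2.2,-11.3]
    - [1,3.8,-50.3,-2.2,-11.3]
    - [1,3.8,-50.3,-2.2,-11.3]

```text
time: 21.6
tool_pos: [0.483, 0.1558, 0.2284]
tcp_rot: [3.108, 0.454, -0.005]
wrist_force: [-0.2, -0.3, -2.7]
width: 0.205
grip_force: 78.9
```

Run:
```python
from h import *
goto(.4833,.1567,.161,16.6); goto(.5552,.1781,.161,16.6)
snap('wrist','a1')
s=load('a1');M=R.from_rotvec(s['rot']).as_matrix()
for u,v in [(221,20),(428,20),(230,160),(420,160)]: 
    P=pts('wrist',[[u,v]],s)[0]; print('tool mm',((P-s['pos'])@M*1000).round(1))
```

```text
d cm [ 0.08 -0.08  6.74] twist 0.0 yaw now 16.6 tilt z [-0.0031 -0.0015 -1.    ] pos [0.483  0.1558 0.2284] q6 1.54
d cm [ 7.58 -0.07  6.72] twist 0.0 yaw now 16.6 tilt z [-0.0031 -0.0015 -1.    ] pos [0.483  0.1558 0.2284] q6 1.54
tool mm [106.1 -32.2  -4.7]
tool mm [106.2  31.9  -4.7]
tool mm [ 63.3 -31.8  -6.4]
tool mm [63.4 31.7 -6.7]
```

step_arm:
  motion:
    - [1,0,0,3,0]
    - [1,0,0,6,0]
    - [1,0,-0.1,6.7,0]
    - [1,1,-0.1,6.7,0]
    - [1,2,-0.1,6.7,0]
    - [1,2.6,-0.1,6.7,0]
    - [1,3.2,-0.1,6.7,0]
    - [1,3.2,-0.1,6.7,0]
  force: 35

```text
time: 22.45
tool_pos: [0.516, 0.1675, 0.1644]
tcp_rot: [-3.108, -0.455, -0.004]
wrist_force: [-0.3, -0.9, -2.6]
width: 0.207
grip_force: 78.7
```

Run:
```python
from h import *
goto(.5552,.1781,.161,16.6); s=bot.read_state(); print(s['wrist_force'],s['torque'],s['width'],s['grip_force'])
snap('wrist','a2')
```

```text
d cm [4.06 0.11 0.35] twist 0.0 yaw now 16.6 tilt z [ 2.3e-03  6.0e-04 -1.0e+00] pos [0.516  0.1675 0.1644] q6 1.55
[-0.30212049 -0.92675779 -2.61521196] [-0.03868277  0.11162167  0.0286221 ] 0.20653700638192518 78.72369647026062
```

View pics/a2.png

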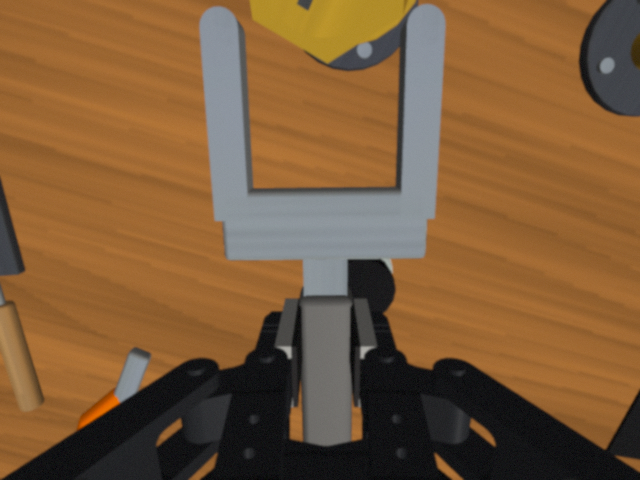

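The view shows the cap entering between the prongs, with its near corner at (330,62), its edges at about (250,10) and (410,5), and inner prong edges at 243 and 403. I check against the model.

```bash
cat >> h.py <<'E'
def capmodel(mark174,lean=168,C=(.6317,.2035,.169)):
    l=np.radians(lean);n=np.array([np.sin(.4363)*np.cos(l),np.sin(.4363)*np.sin(l),np.cos(.4363)])
    ex=np.array([np.sin(l),-np.cos(l),0]);ey=np.cross(n,ex);a0=np.radians(mark174+(174-lean))
    A=a0+np.radians(30+60*np.arange(6)); top=np.array(C)+.02887*(np.cos(A)[:,None]*ex+np.sin(A)[:,None]*ey)
    return np.array(C),n,ex,ey,top
E
python3 - <<'E'
from h import *
s=load('a2');M=R.from_rotvec(s['rot']).as_matrix()
C,n,ex,ey,top=capmodel(84.7)
for T in top: print('corner px',proj('wrist',T,s)[0].round(0),'tool mm',((T-s['pos'])@M*1000).round(1))
# lateral extent of cap in tool frame at the head's slices
from scipy.spatial import ConvexHull
for zt in (-6,0,6):   # tool z mm
    z=s['pos'][2]-zt/1000
    pts_=[]
    for T in np.vstack([top[i]*(1-w)+top[(i+1)%6]*w for i in range(6) for w in np.linspace(0,1,60)]):
        t=(z-T[2])/n[2]
        if -.032<=t<=0: pts_.append((T+t*n-s['pos'])@M*1000)
    p=np.array(pts_); print(zt,'y',p[:,1].min().round(1),p[:,1].max().round(1),'x',p[:,0].min().round(1),p[:,0].max().round(1))
g=load('a2')['p'].astype(int)
for v in (4,10,20,30,40,50,60): 
    r=g[v]; k=np.where((r[:,0]>150)&(r[:,2]<90)&(r[:,1]>120)&(r[:,1]-r[:,2]>90))[0]; print(v,(k.min(),k.max(),len(k)) if len(k) else None)
E
```

```text
corner px [327.  65.] tool mm [94.3  0.8  6.2]
corner px [403.  15.] tool mm [107.6  24.1  -4.4]
corner px [ 407. -104.] tool mm [134.5  22.  -14.9]
corner px [ 312. -163.] tool mm [148.   -3.5 -14.7]
corner px [234. -86.] tool mm [134.7 -26.9  -4.1]
corner px [251.  21.] tool mm [107.9 -24.7   6.3]
-6 y -23.3 24.0 x 111.3 151.7
0 y -26.0 25.4 x 101.8 154.1
6 y -24.7 26.7 x 94.4 156.6
4 (np.int64(251), np.int64(411), 142)
10 (np.int64(252), np.int64(406), 149)
20 (np.int64(255), np.int64(398), 144)
30 (np.int64(273), np.int64(385), 113)
40 (np.int64(290), np.int64(366), 77)
50 (np.int64(308), np.int64(345), 38)
60 (np.int64(325), np.int64(329), 5)
```

step_arm:
  motion:
    - [1,0.5,0.03,0,0]
    - [1,1,0.03,0,0]
    - [1,1.5,0.03,0,0]
    - [1,2,0.03,0,0]
    - [1,2,0.03,0,0]
  force: 35

```text
time: 23.0
tool_pos: [0.5347, 0.1723, 0.1634]
tcp_rot: [3.108, 0.454, 0.002]
wrist_force: [2.2, -3.0, -1.7]
width: 0.21
grip_force: 78.8
```

```bash
cat >> h.py <<'E'
def chk2(f,x=.5552,y=.1781):
    goto(x,y,.164,16.6); s=bot.read_state(); print('F',s['wrist_force'].round(1),'T',s['torque'].round(2),s['width'],s['grip_force'],'t',s['time'])
    snap('wrist',f); s=load(f);M=R.from_rotvec(s['rot']).as_matrix()
    for u,v in [(221,20),(428,20),(230,160),(420,160),(325,400)]:
        P=pts('wrist',[[u,v]],s)[0]; print('tool mm',((P-s['pos'])@M*1000).round(1),end=' ')
    print()
    mark(f,box=(240,420,0,200))
E
python3 -c "
from h import *
chk2('a3')"
```

```text
d cm [ 2.13  0.03 -0.05] twist 0.0 yaw now 16.6 tilt z [ 1.5e-03 -2.0e-04 -1.0e+00] pos [0.5347 0.1723 0.1634] q6 1.55
F [ 2.2 -3.  -1.7] T [-0.47 -0.17 -0.27] 0.21040373653796404 78.78880262374878 t 23.0
tool mm [106.  -32.1  -5.2] tool mm [105.9  31.6  -5.9] tool mm [ 63.4 -31.6  -7.1] tool mm [63.4 31.7 -6.7] tool mm [-27.7   0.  -12.9] 
a3 mark deg ccw mod180 84.1 centre off mm [1.3 0.8] len 24.2
a3 mark deg ccw mod180 75.7 centre off mm [-28.5  26.5] len 86.1
```

step_arm:
  motion:
    - [1,0.5,0.05,0,0]
    - [1,1,0.05,0,0]
    - [1,1.5,0.05,0,0]
    - [1,2.1,0.05,0,0]
    - [1,2.1,0.05,0,0]

```text
time: 23.55
tool_pos: [0.5518, 0.1771, 0.1621]
tcp_rot: [3.107, 0.454, -0.01]
wrist_force: [-5.1, -4.9, -0.9]
width: 0.204
grip_force: 79.0
```

```bash
python3 -c "
from h import *
chk2('a4')"
```

```text
d cm [ 0.36 -0.   -0.19] twist 0.0 yaw now 16.6 tilt z [-0.0058 -0.0024 -1.    ] pos [0.5518 0.1771 0.1621] q6 1.55
F [-5.1 -4.9 -0.9] T [-1.14  0.77 -0.38] 0.20366632987708044 78.96392941474915 t 23.55
tool mm [106.  -32.1  -5.1] tool mm [105.9  31.7  -5.8] tool mm [ 63.4 -31.7  -6.9] tool mm [63.4 31.8 -6.3] tool mm [-27.9   0.  -12.6] 
a4 mark deg ccw mod180 84.7 centre off mm [1.1 0.1] len 25.2
```

Engaged, with about −5 N from the throat. Turn clockwise about the cap axis (radius 86.5 mm), 15° first.

step_arm:
  motion:
    - [1,-0.15,0,0,0]
    - [1,-0.14,-0.45,0,3]
    - [1,-0.1,-0.9,0,6]
    - [1,-0.04,-1.35,0,9]
    - [1,0.04,-1.8,0,12]
    - [1,0.14,-2.24,0,15]
    - [1,0.14,-2.24,0,15]

```text
time: 24.3
tool_pos: [0.5489, 0.1997, 0.1627]
tcp_rot: [3.14, 0.047, 0.0]
wrist_force: [1.7, -4.6, -4.6]
width: 0.207
grip_force: 78.5
```

```bash
python3 -c "
from h import *
chk2('a5')"
```

```text
d cm [ 0.56  2.18 -0.13] twist -14.9 yaw now 1.7 tilt z [ 1.0e-04 -1.1e-03 -1.0e+00] pos [0.5489 0.1997 0.1627] q6 1.85
F [ 1.7 -4.6 -4.6] T [-0.71 -0.13  0.01] 0.20659367441764429 78.4845757484436 t 24.3
tool mm [105.9 -32.1  -5.7] tool mm [106.3  32.   -4.1] tool mm [ 63.4 -31.9  -6.3] tool mm [63.4 31.7 -6.5] tool mm [-28.2  -0.1 -12.1] 
a5 mark deg ccw mod180 45.6 centre off mm [ 16.7 -20.6] len 19.6
a5 mark deg ccw mod180 145.4 centre off mm [-11.6 -23.7] len 39.7
a5 mark deg ccw mod180 75.5 centre off mm [0.9 0.2] len 25.2
a5 mark deg ccw mod180 23.0 centre off mm [-12.2  29.6] len 59.6
```

step_arm:
  motion:
    - [1,0.01,-0.45,0,3]
    - [1,0.05,-0.9,0,6]
    - [1,0.11,-1.35,0,9]
    - [1,0.19,-1.8,0,12]
    - [1,0.29,-2.24,0,15]
    - [1,0.29,-2.24,0,15]

```text
time: 24.95
tool_pos: [0.5508, 0.2223, 0.1629]
tcp_rot: [3.12, -0.363, -0.001]
wrist_force: [-0.5, -4.9, -4.5]
width: 0.207
grip_force: 78.5
```

```bash
python3 -c "
from h import *
chk2('a6')"
```

```text
d cm [ 1.44  4.2  -0.11] twist -29.9 yaw now -13.3 tilt z [-6.e-04 -3.e-04 -1.e+00] pos [0.5508 0.2223 0.1629] q6 2.14
F [-0.5 -4.9 -4.5] T [-0.3  -0.06  0.25] 0.20686294338096298 78.54214668273926 t 24.95
tool mm [105.8 -32.1  -6.2] tool mm [106.2  31.7  -4.4] tool mm [ 63.4 -31.9  -6.9] tool mm [63.3 31.7 -6. ] tool mm [-27.8  -0.2 -12.7] 
a6 mark deg ccw mod180 91.0 centre off mm [-23.9 -14.5] len 12.2
a6 mark deg ccw mod180 62.7 centre off mm [0.7 0.2] len 24.8
a6 mark deg ccw mod180 8.3 centre off mm [-5.1 31.7] len 59.4
```

step_arm:
  motion:
    - [1,0.01,-0.45,0,3]
    - [1,0.05,-0.9,0,6]
    - [1,0.11,-1.35,0,9]
    - [1,0.19,-1.8,0,12]
    - [1,0.28,-2.2,0,14.5]
    - [1,0.28,-2.2,0,14.5]
    - [1,0.28,-2.2,0,14.5]

```text
time: 25.7
tool_pos: [0.5584, 0.2429, 0.1631]
tcp_rot: [3.05, -0.753, -0.001]
wrist_force: [-1.3, -4.2, -3.7]
width: 0.207
grip_force: 78.7
```

```bash
python3 -c "
from h import *
chk2('a7')"
```

```text
d cm [ 2.73  5.88 -0.09] twist -44.3 yaw now -27.7 tilt z [-8.e-04  1.e-04 -1.e+00] pos [0.5584 0.2429 0.1631] q6 2.42
F [-1.3 -4.2 -3.7] T [-0.09 -0.11  0.38] 0.2073848964738469 78.6960830935277 t 25.7
tool mm [105.8 -32.2  -6.2] tool mm [106.1  31.5  -5.1] tool mm [ 63.5 -31.7  -8.1] tool mm [63.3 31.6 -5.7] tool mm [-27.2  -0.3 -13.4] 
a7 mark deg ccw mod180 48.6 centre off mm [0.6 0.3] len 24.8
a7 mark deg ccw mod180 175.6 centre off mm [ 1.3 31.3] len 60.1
```

Mark at 48.6°, so about 46° past the seat, with about 4 N still on the wrench. I ease off 5° within the play and withdraw straight back.

step_arm:
  motion:
    - [1,0.01,0.4,0,-2.5]
    - [1,0.03,0.75,0,-5]
    - [1,-0.3,0.75,0,-5]
    - [1,-1,0.85,0,-5]
    - [1,-1.8,0.9,0,-5]
    - [1,-2.6,0.95,0,-5]

```text
time: 26.35
tool_pos: [0.5309, 0.2468, 0.1635]
tcp_rot: [3.079, -0.624, 0.0]
wrist_force: [0.7, -4.8, -2.2]
width: 0.206
grip_force: 78.8
```

```bash
python3 -c "
from h import *
chk2('a8')"
```

```text
d cm [ 4.91  5.39 -0.05] twist -39.5 yaw now -22.9 tilt z [ 1.e-04 -1.e-04 -1.e+00] pos [0.5309 0.2468 0.1635] q6 2.36
F [ 0.7 -4.8 -2.2] T [-0.84  0.05 -0.32] 0.20575868885944784 78.757563829422 t 26.35
tool mm [106.1 -32.5  -4.7] tool mm [106.3  31.7  -4.2] tool mm [  77.1   -0.3 -142.5] tool mm [63.4 31.3 -7.2] tool mm [-28.2  -0.3 -12.1] 
a8 mark deg ccw mod180 48.8 centre off mm [4.  4.5] len 15.5
a8 mark deg ccw mod180 38.5 centre off mm [-3.2 51.3] len 80.8
```

step_arm:
  motion:
    - [1,-0.5,0.25,0,0]
    - [1,-1.5,0.35,0,0]
    - [1,-2.5,0.4,0,0]
    - [1,-3.5,0.4,0,0]
    - [1,-5,0.4,0,0]
    - [1,-6,0.4,-3,0]
    - [1,-6,0.4,-6,0]
    - [1,-6,0.4,-6,0]

```text
time: 27.2
tool_pos: [0.4764, 0.2687, 0.2285]
tcp_rot: [-3.073, 0.62, -0.012]
wrist_force: [0.9, 0.6, -1.7]
width: 0.211
grip_force: 78.9
```

Run:
```python
from h import *
p,d=snap('wrist','b1'); s=load('b1'); goto(.4954,-.3487,.25,5.5)
st=bot.read_state(); print(st['wrist_force'],st['grip_force'])
print(proj('wrist',[[.6317,.2035,.169]],s))
t,_=snap('top','t2'); P=np.load('pics/top_P.npy')
# mark in top camera
S=load('t2');S['d']=S['d']
C,n,ex,ey,top=capmodel(48.6); print(proj('top',C),proj('top',C+.012*np.cos(np.radians(54.6))*ex+.012*np.sin(np.radians(54.6))*ey))
u,v=proj('top',C)[0].astype(int); cv2.imwrite('pics/t2c.png',t[v-25:v+25,u-25:u+25,::-1]); g=t[v-9:v+10,u-9:u+10].astype(int).sum(2); m=g<np.median(g)*.7
uv=np.argwhere(m)[:,::-1]+[u-9,v-9]; print(len(uv))
r,o=rays('top',uv); H=o+r*(((C-o)@n)/(r@n))[:,None]-C; e=np.c_[H@ex,H@ey]; w=np.linalg.svd(e-e.mean(0))[2][0]; print('mark174',(np.degrees(np.arctan2(w[1],w[0]))-6)%180, np.ptp(e@w))
```

```text
d cm [25.76 56.06 -2.57] twist -28.3 yaw now -22.8 tilt z [ 0.0054  0.0031 -1.    ] pos [0.4755 0.268  0.2261] q6 2.44
[-0.00319366  0.21596696 -3.08450523] 78.87043118476868
[[ 326.61224669 -103.4609573 ]]
[[228.81498871 198.69093435]] [[225.72723302 201.62276404]]
27
mark174 74.07892086689773 0.04274175097742642
```

step_arm:
  motion:
    - [1,0,0,-3,0]
    - [1,3,0,-4,0]
    - [1,7,0,-4,0]
    - [1,10,0,-4,0]
    - [1,10,0,-4,0]

```text
time: 27.8
tool_pos: [0.5686, 0.2256, 0.2605]
tcp_rot: [3.076, -0.627, -0.002]
wrist_force: [-0.7, 0.1, -2.1]
width: 0.209
grip_force: 78.7
```

Run:
```python
from h import *
p,d=snap('wrist','b2'); s=load('b2'); goto(.4954,-.3487,.25,5.5)
q=proj('wrist',[[.6317,.2035,.169]],s)[0].astype(int); print(q)
mark('b2',box=(max(0,q[0]-75),q[0]+75,max(0,q[1]-60),q[1]+60))
```

```text
d cm [15.91 55.72  1.15] twist -28.5 yaw now -23.0 tilt z [-0.0041 -0.0013 -1.    ] pos [0.5667 0.2264 0.2604] q6 2.31
[317 135]
b2 mark deg ccw mod180 20.5 centre off mm [  7.7 -28.9] len 28.2
b2 mark deg ccw mod180 49.5 centre off mm [0.9 1.3] len 23.8
```

The cap is unchanged at 49.5°. I return the wrench to its place on the mat.

step_arm:
  motion:
    - [1,-1,4,0,-2]
    - [1,1,8,0,-5]
    - [1,2,12,0,-8]
    - [1,3.5,16,0,-12]
    - [1,4.5,20,0,-16]
    - [1,6,24,0,-20]
    - [1,7,28,0,-24]
    - [1,8.5,32,0,-28]
    - [1,10,36,0,-28.5]
    - [1,11,40,0,-28.5]
    - [1,12.5,44,0,-28.5]
    - [1,13.5,48,0,-28.5]
    - [1,14.8,52,0,-28.5]
    - [1,15.5,54.5,0,-28.5]
    - [1,15.9,55.7,0,-28.5]
    - [1,15.9,55.7,0,-28.5]
    - [1,15.9,55.7,0,-28.5]

```text
time: 29.55
tool_pos: [0.4966, -0.3458, 0.2625]
tcp_rot: [-3.136, -0.155, 0.001]
wrist_force: [-0.3, 1.0, -1.6]
width: 0.203
grip_force: 78.7
```

Run:
```python
from h import *
goto(.4945,-.3487,.011,5.5); chk2('b3')
```

```text
d cm [-0.21  0.33 25.15] twist 0.2 yaw now 5.7 tilt z [-0.001  0.002 -1.   ] pos [ 0.4966 -0.3458  0.2625] q6 0.82
d cm [ 11.01 -51.53   9.95] twist -10.9 yaw now 5.7 tilt z [-0.001  0.002 -1.   ] pos [ 0.4966 -0.3458  0.2625] q6 0.82
F [-0.3  1.  -1.6] T [-0.03  0.03  0.02] 0.2033666380407333 78.70490312576294 t 29.55
tool mm [106.2 -32.4  -4.2] tool mm [106.2  31.9  -4.5] tool mm [ 63.2 -32.2  -4.9] tool mm [63.5 31.5 -7.2] tool mm [-27.3  -0.1 -13.2]
```

step_arm:
  motion:
    - [1,-0.2,0.3,5,0]
    - [1,-0.2,0.3,10,0]
    - [1,-0.2,0.3,15,0]
    - [1,-0.2,0.3,19,0]
    - [1,-0.2,0.3,22,0]
    - [1,-0.2,0.3,23.5,0]
    - [1,-0.2,0.3,24.3,0]
    - [1,-0.2,0.3,24.8,0]
    - [1,-0.2,0.3,25,0]
    - [1,-0.2,0.3,25,0]
    - [1,-0.2,0.3,25,0]

```text
time: 30.7
tool_pos: [0.496, -0.3514, 0.0148]
tcp_rot: [3.136, 0.154, 0.003]
wrist_force: [-0.4, 0.0, -2.3]
width: 0.205
grip_force: 78.7
```

step_arm:
  motion:
    - [1,0,0,0.2,0]
    - [1,0,0,0.4,0]
    - [1,0,0,0.5,0]
    - [1,0,0,0.5,0]

```text
time: 31.1
tool_pos: [0.4956, -0.3512, 0.0104]
tcp_rot: [3.137, 0.154, 0.001]
wrist_force: [-3.5, 2.7, 8.4]
width: 0.207
grip_force: 80.3
```

On the mat (+8 N). I open gently and retreat.

step_arm:
  motion:
    - [2.2,0,0,0,0]
    - [2.6,0,0,0,0]
    - [3.5,0,0,0,0]
    - [5,0,0,0,0]
    - [5,0,0,0,0]
    - [5,0,0,0,0]
    - [5,0,0,-2,0]
    - [5,0,0,-5,0]
    - [5,0,0,-10,0]
    - [5,0,0,-15,0]
    - [5,0,0,-20,0]
    - [5,-4,0,-24,0]
    - [5,-6,0,-25,0]
    - [5,-6,0,-25,0]

```text
time: 32.5
tool_pos: [0.4346, -0.358, 0.2625]
tcp_rot: [3.133, 0.151, 0.006]
wrist_force: [0.2, 1.1, -0.7]
width: 0.588
grip_force: 0.0
```

Run:
```python
from h import *
st=bot.read_state(); print(st['wrist_force'],st['width'],st['grip_force'],st['tool_pos'])
p,d=snap('wrist','e1'); s=load('e1')
# wrench on the mat: expected points -> depth heights
yaw=np.radians(5.7); o=np.array([.496-.013*np.cos(yaw),-.3512-.013*np.sin(yaw)])
for x,y in [(-60,0),(-20,0),(20,0),(56,0),(56,30),(56,-30),(100,32),(100,-32)]:
    w=np.array([o[0]+(x*np.cos(yaw)-y*np.sin(yaw))/1e3,o[1]+(x*np.sin(yaw)+y*np.cos(yaw))/1e3,.02]); uv=proj('wrist',w,s)[0]
    if 0<=uv[0]<640 and 0<=uv[1]<480: print((x,y),uv.round(0),pts('wrist',[uv],s)[0].round(4))
a=load('t2')['p'];
p,_=snap('top','e2'); t0=load('top')['p']; m=(abs(p.astype(int)-t0).sum(2)>90).astype(np.uint8); m=cv2.morphologyEx(m,cv2.MORPH_OPEN,np.ones((3,3),np.uint8))
n,l,stt,c=cv2.connectedComponentsWithStats(m); print([(stt[i].tolist()) for i in range(1,n) if stt[i,4]>12])
```

```text
[ 0.20925868  1.05674837 -0.71747457] 0.5877422796366496 0.0 [ 0.43461517 -0.35803624  0.26251661]
(-60, 0) [323. 212.] [ 0.4245 -0.3583  0.025 ]
(-20, 0) [323. 171.] [ 0.4636 -0.3544  0.0235]
(20, 0) [323. 127.] [ 0.503  -0.3505  0.0218]
(56, 0) [322.  86.] [ 0.539  -0.3469  0.0169]
(56, 30) [289.  86.] [ 0.5359 -0.3169  0.0182]
(56, -30) [356.  86.] [ 0.5419 -0.3769  0.0178]
(100, 32) [286.  33.] [ 0.5799 -0.3104  0.017 ]
(100, -32) [359.  32.] [ 0.5864 -0.3746  0.0167]
[[351, 234, 177, 210, 11058], [418, 238, 3, 5, 15], [433, 261, 3, 6, 18], [427, 269, 10, 16, 88], [435, 276, 7, 5, 31], [263, 371, 84, 43, 1791], [636, 372, 4, 5, 18], [583, 374, 8, 7, 46], [361, 376, 263, 104, 10710], [627, 379, 13, 63, 457], [173, 386, 106, 94, 5233], [604, 401, 5, 13, 52], [309, 410, 11, 6, 38], [333, 413, 19, 10, 116], [269, 425, 4, 6, 19], [270, 433, 8, 12, 82], [302, 447, 49, 33, 375]]
```

```bash
python3 -c "
from h import *
print(bot.finish_job())"
```

```text
the job is handed in; nothing more can be done
None
```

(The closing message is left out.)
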